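# Thread the stirrer shaft through the guide frame and hold it

## Robot

A 6-joint arm with a two-finger parallel gripper is mounted at the origin on a cart in front of the work surface, level with it; the furniture and walls round the work are solid. World frame = base frame: x ahead of the robot, y to its left, z up, the work surface at z = 0. Lengths are in mm, angles in rad, forces in N, time in s.
With the tool pointing down it reaches from about 300 to 775 mm from the base axis. Payload 14.6 kg.
Tool frame: the origin (TCP) lies between the finger pads; the fingertips stand 17 mm ahead of it and the grasp point (between the pads) lies 2 mm behind it (manip.tip_reach is the distance from the TCP to the fingertips, in mm); z points along the fingers, y is the line along which they close (so a half turn about z gives the same grasp; the last joint's range is limited). The gripper opens to 94 mm and grips with 3 to 60 N. Pads are 16 mm wide; open, the fingers measure 119 mm over their backs; the gripper's body (75 mm by 177 mm) begins 78 mm behind the grasp point.
Start: joints at [-1.399, 0.3, 1.521, -0, 1.321, -0.067], TCP at [130.089, -534.384, 222.446] pointing down, gripper open.
Joint ranges: [-3.03, 3.03], [-0.79, 2.21], [0.23, 2.52], [-1.04, 4.18], [0, 3.07], [-2.55, 2.55]. Speed limits (rad/s): [2.22, 2.22, 2.57, 3.14, 3.14, 3.14].

## Interface

Orientations are given as [roll, pitch, yaw] about the fixed x, y, z axes, in that order (R = Rz(yaw) Ry(pitch) Rx(roll)).
In Python, from cell import manip, viewer gives the robot as it stands.
- The arm moves only by the tool apply_moves, never from a script. Its argument "moves" is a list of rows, each a list of 3 entries, a list of its own where there are three numbers: the shift along the tool's x, y, z each as a share of 0.25 m, from -1 to 1, then the turn, a rotation vector about the tool's x, y, z each as a share of pi rad, from -1 to 1, then the closure, from 0 (fully open) to 1 (shut). In form: [[[dx, dy, dz], [wx, wy, wz], grip], ...]. A call has 1 to 12 rows; each row is the pose to reach, as a shift and turn from the pose commanded when the call began, along the tool's axes at that moment, turning the shorter way round; what a row does not reach only later rows make up. A row lasts 1/12 s, in which the tool goes at most 41.7 mm and 7.16 degrees, less where a joint would pass 70% of its speed; a pose out of reach is approached as far as the arm can. A call with a number of a shift or a turn outside -1 to 1 is refused whole. A call with a gripper value outside its range is refused whole. The fingers move at their own pace and stop on an object; "squeeze" is the grip in N (left out, the last holds). Time passes only in rows, so rows that repeat a pose let the fingers close. It gives the time, the measured TCP pose, the force, the opening and the grip force at its end, in the units of the state.
- manip.read_state(): the state, without advancing time (a new reading comes with each control period).
- viewer.camera(name): name is "side" or "top"; returns the picture (400x640x3 uint8, blue, green, red); there is no depth.
- viewer.camera_info(name): a dict with "camera_matrix" (3x3 intrinsics, pixels), "k1" (the pictures are not rectified: a ray, as slopes to the right and down, at radius r is drawn at 1 + k1 r^2 times it, then the intrinsics apply), "R" (3x3) and "t" (3): a world point X has camera coordinates R X + t. Camera axes: x right, y down, z forward; pixel columns grow to the right and rows downward; lengths in mm; the calibration is good to about 2 mm. A picture is of the moment at which its call begins. camera_info takes no time and is no camera call.
- manip.sign_off(): hands the job in; it is judged then, once.
The state is a dict: "clock": time; "joints": joint angles; "qd": joint speeds; "effort": joint torques, N m; "eef_pos": TCP position; "eef_rot": TCP orientation; "wrist_force": force on the tool from outside, world axes, zero at the start; "moment": the same for the moment, N m; "finger_gap": finger opening in mm; "finger_force": force on a finger pad.
Only numpy, scipy, OpenCV 4.12 (cv2) and the standard library are available. Lean on these libraries where they do the work, as an engineer would, in place of code of your own. Each camera call takes 0.05 s, during which the arm holds its last target. There are 200 camera calls.

## Task

Take the stirrer shaft by its hub out of the grey parking block and thread it, foot first and straight down, through the upper and then the lower bushing of the guide frame, at the station whose lower plate carries an open bushing; keep it out of the other station, which is blanked off below by a solid plug with a tab sticking out at the front. Do not force the shaft and do not disturb the things lying about. Finish while holding it upright by the hub, spanning both bushings with its foot showing plainly in the gap below the lower bushing, clear of the base plate: do not let go.

Things in the scene. Friction and masses are not known exactly. Their poses are not given: they have to be found in the camera images.
- shaft: loose steel stirrer shaft, about 0.13 kg, standing upright in the parking block's hole: a 12 mm rod, 125 mm long, chamfered at the foot, with a dark round hub (26 mm across, 34 mm high) on its upper end and a 10 mm stub 4 mm high on the hub (overall 163 mm). Origin at the centre of the foot's end face, z along the shaft to the hub
- shaft_foot (a point): centre of the foot's end face (the shaft's origin)
- shaft_hub (a point): centre of the hub, where to grip it: 142 mm above the foot, on the axis
- park_block: grey plastic block, 70 x 70 x 60 mm high, fixed, with an upright blind hole in the middle of its top, 13.5 mm wide and 45 mm deep, in which the shaft stands (its foot 15 mm above the bench). Origin under its centre. It stands on the robot's left or right, the frame on the other side
- frame: fixed guide frame: base plate 60 x 190 x 8 mm, posts at y = +-82 mm (106 mm high), two plates 50 x 190 x 8 mm with undersides 40 and 88 mm above the bench. Two stations at x = 0, y = +-40 mm: above, each has a brass bushing (84 to 104 mm high, bore 15 mm, conical mouth 23 mm); below, one has lower_bush, the other blank_plug, either way round. Origin under the base's centre, z up
- upper_left (a point): centre of the top mouth of the upper bushing at the frame's y = +40 mm, 104 mm above the bench
- upper_right (a point): centre of the top mouth of the upper bushing at the frame's y = -40 mm, 104 mm above the bench
- lower_bush: the open flanged brass bushing in the lower plate, fixed; flange 35 mm across, bore 15 mm, conical mouth 23 mm. Origin on its axis at the lower plate's top, 48 mm above the bench; its mouth is 8 mm above the origin, its underside 12 mm below it, so 36 mm above the bench; the base plate's top is 8 mm above the bench
- blank_plug: the solid brass plug (35 mm across, top 66 mm above the bench) that closes the other station in the lower plate, fixed; its steel lifting tab, 16 mm wide, sticks out in front of the plates to x = -64 mm, 56 to 68 mm above the bench, and shows from above which station is blanked. Origin on its axis at the lower plate's top, 48 mm above the bench
- filter_tin: round white tin with a green lid, 57 mm across, 23 mm high, lying in front of the parking block; a bystander, loose. Origin under its centre
- spanner: flat open-ended spanner, 146 mm long, 5 mm thick, on the bench in front of the guide frame; a bystander, loose. Origin under its centre
- flask: conical flask, 64 mm across, 104 mm high, at the back; a bystander, loose. Origin under its centre
- jar: small jar with a black lid, 44 mm across, 46 mm high, at the back; a bystander, loose. Origin under its centre
- tweezers: tweezers, 126 mm long, 9 mm high, at the back; a bystander, loose. Origin under its centre
There are look-alikes about, which are no part of the job. Leave any green look-alike of the shaft alone.

How it is judged (in metres and radians):
On the way, in this order (a step that is already met when the one before it is completed fails the run):
1. the shaft is held in the fingers, lifted clear of the parking block (contact force between the fingers and shaft above 1 N and height (world z) of shaft_foot above 0.062 m), for 0.1 s.
2. the foot has come through the upper bushing above the open lower bushing (horizontal distance between shaft_foot and lower_bush below 0.005 m and angle between the z axis of shaft and the z axis of frame, either way round below 0.1 rad and contact force between the fingers and shaft above 1 N and height (world z) of shaft_foot between 0.045 and 0.086 m), for 0.05 s.
At the end, for the whole second after the job is handed in: Held still in the fingers (over 1 N, under 20 mm/s), within 0.1 rad of the bushings' axis, within 5 mm of it at the foot and 15 mm at the hub, at the open station; the foot at least 2 mm below the lower bushing's underside and 1.5 mm above the base plate (9.5 to 34 mm above the bench) (horizontal distance between shaft_foot and lower_bush below 0.005 m and angle between the z axis of shaft and the z axis of frame, either way round below 0.1 rad and contact force between the fingers and shaft above 1 N and horizontal distance between shaft_hub and lower_bush below 0.015 m and height (world z) of shaft_foot between 0.0095 and 0.034 m and linear speed of shaft below 0.02 m/s); the arm keeps its last pose, push and grip.
It fails at once if the shaft is put into the blanked station (foot within 10 mm of the plug's axis and below the upper bushing's middle) (horizontal distance between shaft_foot and blank_plug below 0.01 m and height (world z) of shaft_foot below 0.094 m).
It fails at once if the shaft is forced against the frame or the lower bushing with more than 40 N (contact force between shaft and frame above 40 N or contact force between shaft and lower_bush above 40 N).
It fails at once if a bystander is moved more than 30 mm (distance of any of filter_tin, spanner, flask, jar, tweezers from where it was at the start of the episode above 0.03 m).
It also fails if it takes over 45 s, if anything falls off the work surface, if the arm or the gripper's body presses on something with over 40 N, if the wrist force passes 120 N, or if a joint passes its speed limit or range.

## Working session

There is one attempt and no reset: what is moved stays moved. The work goes in short steps, Python scripts to look and compute and a tool call to move; the robot and the scene stay as the last step left them, time stands still between calls to the robot, and variables do not carry over. Pictures are saved under pics/ and viewed, at most 10 in all, crops included, and the job is handed in when it is done.

Besides the shell and the picture viewer there is one more tool, called after ">>>" as name(argument=value, ...), one argument or row to a line, values as JSON. apply_moves: Moves the arm, as the interface text tells. Shift numbers are shares of 0.25 m and turn numbers shares of pi rad, none past 1 either way. Its arguments: {"type":"object","properties":{"moves":{"type":"array"},"squeeze":{"type":"number"}},"required":["moves"]}

```bash
mkdir -p pics; cat > h.py <<'E'
import numpy as np, cv2
from cell import manip, viewer
def cam(n):
    i=viewer.camera_info(n); return np.array(i["camera_matrix"]),float(i["k1"]),np.array(i["R"]),np.array(i["t"]).ravel()
def dist(k1): return np.array([k1,0,0,0,0.])
def ray(n,uv):
    K,k1,R,t=cam(n)
    p=cv2.undistortPoints(np.array([[uv]],float),K,dist(k1)).ravel()
    return -R.T@t, R.T@np.array([p[0],p[1],1])
def onz(n,uv,z):
    o,d=ray(n,uv); return o+d*(z-o[2])/d[2]
def proj(n,X):
    K,k1,R,t=cam(n)
    return cv2.projectPoints(np.array([X],float),cv2.Rodrigues(R)[0],t,K,dist(k1))[0].ravel()
E
python3 - <<'E'
from h import *
for n in("top","side"):
    im=viewer.camera(n); cv2.imwrite(f"pics/{n}0.png",im)
    K,k1,R,t=cam(n); print(n,K.round(1).tolist(),k1,"C",(-R.T@t).round(0),R.round(2).tolist())
s=manip.read_state();print(s["clock"],s["eef_pos"],s["eef_rot"],s["finger_gap"])
E
```

```text
top [[493.4, 0.0, 323.5], [0.0, 493.4, 187.0], [0.0, 0.0, 1.0]] -0.0940437286343132 C [ 330.   39. 1396.] [[-0.03, -1.0, -0.01], [-0.99, 0.03, -0.14], [0.14, 0.01, -0.99]]
side [[489.0, 0.0, 323.0], [0.0, 489.0, 203.6], [0.0, 0.0, 1.0]] -0.14459127128673563 C [ 218. -768.  699.] [[0.94, -0.33, 0.02], [-0.16, -0.52, -0.84], [0.29, 0.78, -0.55]]
0.1 [ 130.0646126  -534.19194452  221.94327313] [-3.14059249e+00 -8.34914103e-05  2.38830050e-01] 94.03857526190082
```

View pics/top0.png

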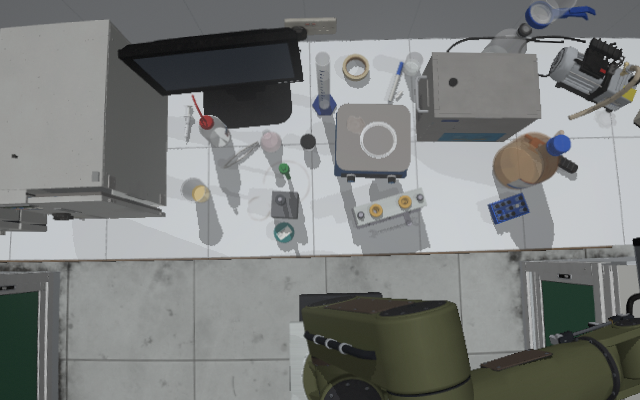

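View pics/side0.png

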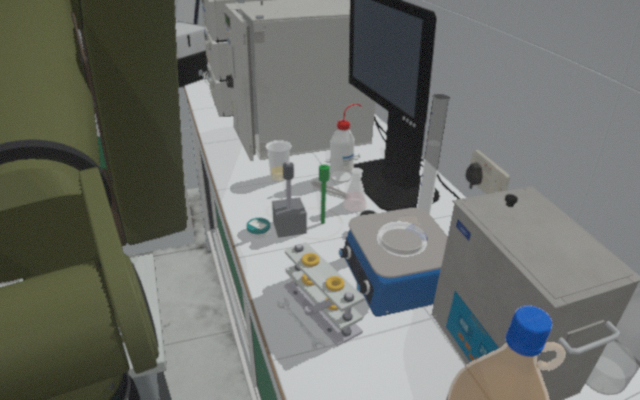

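The top view shows the grey block at (285,204) with the dark hub above it, the guide frame with brass bushings at (376,211) and (405,202), and the green tin at (284,232). The side view shows the dark-hub shaft at (288,170) and the bushings at (311,259) and (335,283).

Things that could be taken for the shaft:
- The dark-hub steel shaft in the grey block, top (280,200), side (288,170). This fits the description, so I choose it.
- The green look-alike, top (285,169), side (324,172).
- The clear cylinder at the back, side (436,140).

Next come close crops to check the choice.

```bash
python3 - <<'E'
from h import *
t=cv2.imread("pics/top0.png")[155:255,250:440]; s=cv2.imread("pics/side0.png")[150:345,240:380]
cv2.imwrite("pics/topc.png",cv2.resize(t,None,fx=4,fy=4,interpolation=cv2.INTER_CUBIC))
cv2.imwrite("pics/sidec.png",cv2.resize(s,None,fx=3,fy=3,interpolation=cv2.INTER_CUBIC))
E
```

```text
(no output)
```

View pics/topc.png

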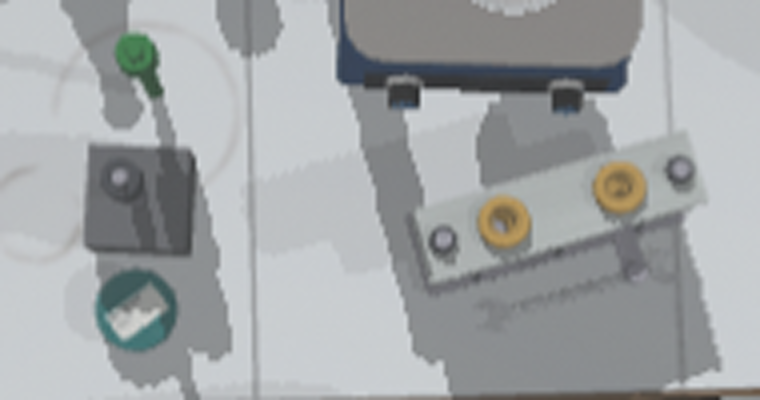

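View pics/sidec.png

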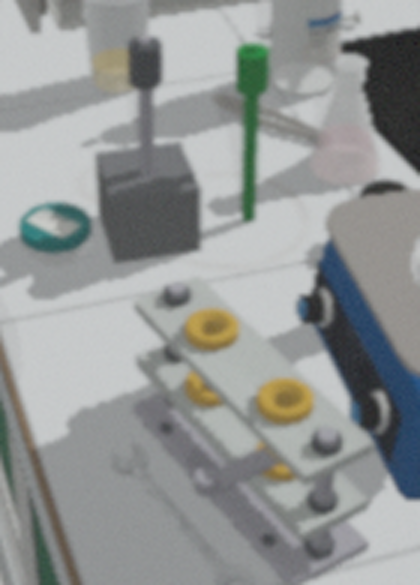

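The top crop shows the shaft hub with its bright stub at full-image (280,199). The tab at (408,219) belongs to the right bushing (405,202), so the open station is the left one at (376,211). The side crop agrees: the tab sits under the nearer bushing.

```bash
cat >> h.py <<'E'
def tri(ut,us):
    o1,d1=ray("top",ut);o2,d2=ray("side",us)
    A=np.stack([d1,-d2],1);l=np.linalg.lstsq(A,o2-o1,rcond=None)[0]
    a,b=o1+d1*l[0],o2+d2*l[1];return (a+b)/2,np.linalg.norm(a-b)
def blobs(im,m,amin=15):
    n,l,st,c=cv2.connectedComponentsWithStats(m.astype(np.uint8)); return [(c[i].round(2).tolist(),st[i].tolist()) for i in range(1,n) if st[i][4]>=amin]
E
python3 - <<'E'
from h import *
t=cv2.imread("pics/top0.png");s=cv2.imread("pics/side0.png")
for n,im,b in(("top",t,(250,155,440,255)),("side",s,(240,150,380,345))):
    hsv=cv2.cvtColor(im,cv2.COLOR_BGR2HSV);x0,y0,x1,y1=b
    box=np.zeros(im.shape[:2],bool);box[y0:y1,x0:x1]=1
    y=(hsv[...,0]>10)&(hsv[...,0]<32)&(hsv[...,1]>90)&box
    y=cv2.morphologyEx(y.astype(np.uint8),cv2.MORPH_CLOSE,np.ones((3,3)))
    print(n,"yellow",blobs(im,y))
    cs,_=cv2.findContours(y,cv2.RETR_EXTERNAL,cv2.CHAIN_APPROX_NONE)
    for c in cs:
        if len(c)>15:
            e=cv2.fitEllipse(c);print(" ell",np.round(e[0],2),np.round(e[1],1),onz(n,e[0],102).round(1))
g=cv2.cvtColor(t,cv2.COLOR_BGR2GRAY);print(g[192:208,270:292]);g2=cv2.cvtColor(s,cv2.COLOR_BGR2GRAY);print(g2[160:182,280:298])
E
```

```text
top yellow [([404.46, 201.46], [399, 196, 12, 12, 121]), ([375.43, 210.02], [370, 204, 12, 13, 125])]
 ell [375.43 210.03] [11.6 11.9] [446.6 -83.6 102. ]
 ell [404.47 201.47] [11.5 11.6] [ 467.1 -161.2  102. ]
side yellow [([310.02, 259.22], [302, 253, 17, 13, 181]), ([306.29, 280.14], [302, 274, 11, 11, 70]), ([334.46, 283.15], [326, 276, 18, 15, 216]), ([332.74, 307.26], [329, 305, 8, 5, 31])]
 ell [332.81 307.19] [4.2 7.4] [ 443.3 -219.9  102. ]
 ell [334.45 283.16] [14.  17.6] [ 467.  -164.6  102. ]
 ell [306.27 280.07] [ 6.6 12.7] [ 421.5 -141.2  102. ]
 ell [310.01 259.19] [12.3 16.7] [446.2 -87.5 102. ]
[[190 190 121 109 110 109 110 109 110 109 108 109 110 110 110 110 120 120
  120 100  92  93]
 [191 190 121 109 110 109 110 110 108 109 109 110 109 109 109 109 110 110
  109  99  87  86]
 [190 190 121 110 109 109 110 104 104  99  99 101 107 109 110 110 109 109
  108 109  88  86]
 [190 180 120 109 109 110 105  96  93  90  90  92  96 103 110 109 109 109
  110 109  88  86]
 [190 171 117 110 110 107  95  89  87  89  90  89  89  94 103 108 110 110
  109 110  89  86]
 [189 171 117 10
[... 1958 characters left out ...]
 78 117 168 196 200 200]
 [160 154 134  95  75  70  67  67  66  68  68  70  83 119 168 194 199 200]
 [155 153 132  92  72  76  67  68  69  69  69  70  78 118 170 194 200 201]
 [150 147 130  99  74  69  69  64  66  66  68  68  77 120 170 194 200 199]
 [151 146 129  99  73  66  71  71  71  70  68  69  81 121 171 193 197 198]
 [153 150 131 105  79  73  70  66  65  70  68  75  97 139 175 187 189 187]
 [160 154 145 124 101  80  72  69  68  69  77  94 130 165 186 190 194 194]
 [160 158 153 146 135 120  98  83  79  83 102 137 168 188 195 197 199 200]
 [157 155 154 157 163 156 129 104  98 100 124 164 188 199 200 200 200 199]
 [161 165 173 180 181 171 143 116 104 109 134 174 196 200 200 201 199 199]]
```

```bash
cat >> h.py <<'E'
from scipy.spatial.transform import Rotation as Ro
def delta(X,yaw=None):
    s=manip.read_state();r=Ro.from_euler("xyz",s["eef_rot"])
    d=r.inv().apply(np.array(X)-s["eef_pos"])/250
    w=None if yaw is None else ((r.inv()*Ro.from_euler("xyz",[np.pi,0,yaw])).as_rotvec()/np.pi).round(4)
    return d.round(4),w
E
python3 - <<'E'
from h import *
P=onz("top",(279.1,198.6),178);print("stub",P)
for z in(140,157,174):
    print(z,proj("top",[P[0],P[1],z]),proj("side",[P[0],P[1],z]))
print(tri((279.1,198.6),(287.3,161.5)))
s=cv2.imread("pics/side0.png");t=cv2.imread("pics/top0.png")
for im,n in((t,"top"),(s,"side")):
    h=cv2.cvtColor(im,cv2.COLOR_BGR2HSV);m=(h[...,0]>50)&(h[...,0]<75)&(h[...,1]>100)
    print(n,[b for b in blobs(im,m,8) if 240<b[0][0]<380 and 140<b[0][1]<340])
print(onz("top",(285,168.5),178))
print(delta([P[0],P[1],260],0.239))
E
```

```text
stub [474.57556552 161.91970926 178.        ]
140 [280.6128638  200.31107864] [287.81516559 176.66476198]
157 [279.94729895 199.55834258] [287.69928466 170.14245953]
174 [279.26358997 198.78503555] [287.58337019 163.51428054]
(array([474.20872514, 161.84017962, 179.24283383]), np.float64(0.44542910645600137))
top [([283.21, 167.35], [279, 164, 9, 8, 52])]
side [([323.32, 183.7], [320, 165, 9, 58, 216])]
[550.22332058 146.12142478 178.        ]
(array([ 1.9976, -2.3796, -0.1497]), array([-0.0003, -0.    , -0.0001]))
```

>>> apply_moves(
  moves=[
    [[0.4,-0.4,-0.15],[0,0,0],0],
    [[0.8,-0.8,-0.15],[0,0,0],0],
    [[0.8,-0.8,-0.15],[0,0,0],0],
    [[0.8,-0.8,-0.15],[0,0,0],0],
    [[0.8,-0.8,-0.15],[0,0,0],0],
    [[0.8,-0.8,-0.15],[0,0,0],0],
    [[0.8,-0.8,-0.15],[0,0,0],0],
    [[0.8,-0.8,-0.15],[0,0,0],0],
    [[0.8,-0.8,-0.15],[0,0,0],0],
  ],
  squeeze=25,
)

```text
clock: 0.85
eef_pos: [277.8, -291.8, 260.2]
eef_rot: [3.141, -0.0, 0.242]
wrist_force: [-1.0, -0.2, 0.7]
finger_gap: 94.1
finger_force: 0.0
```

>>> apply_moves(
  moves=[
    [[0.7,-0.9,0],[0,0,0],0],
    [[0.7,-0.9,0],[0,0,0],0],
    [[0.7,-0.9,0],[0,0,0],0],
    [[0.7,-0.9,0],[0,0,0],0],
    [[0.7,-0.9,0],[0,0,0],0],
    [[0.7,-0.9,0],[0,0,0],0],
    [[0.7,-0.9,0],[0,0,0],0],
    [[0.7,-0.9,0],[0,0,0],0],
    [[0.7,-0.9,0],[0,0,0],0],
  ],
)

```text
clock: 1.6
eef_pos: [394.2, -32.5, 259.4]
eef_rot: [-3.141, 0.001, 0.241]
wrist_force: [-0.8, -0.5, 0.2]
finger_gap: 93.8
finger_force: 0.0
```

```bash
python3 - <<'E'
from h import *
s=manip.read_state();print(s["clock"],s["eef_pos"],s["eef_rot"],s["joints"])
print(delta([474.4,161.9,260],0.239))
E
```

```text
1.6 [394.23438112 -32.54858039 259.38987517] [-3.14126934e+00  1.31154711e-03  2.41061590e-01] [-1.74879758e-01 -8.41710535e-02  1.85934777e+00 -2.39100496e-04
  1.36774629e+00  1.15490356e+00]
(array([ 0.4971, -0.6788, -0.0029]), array([-0.0001,  0.0004,  0.0007]))
```

>>> apply_moves(
  moves=[
    [[0.5,-0.68,0],[0,0,0],0],
    [[0.5,-0.68,0],[0,0,0],0],
    [[0.5,-0.68,0],[0,0,0],0],
    [[0.5,-0.68,0],[0,0,0],0],
    [[0.5,-0.68,0],[0,0,0],0],
    [[0.5,-0.68,0],[0,0,0],0],
    [[0.5,-0.68,0],[0,0,0],0],
    [[0.5,-0.68,0],[0,0,0],0],
  ],
)

```text
clock: 2.27
eef_pos: [475.4, 160.1, 259.5]
eef_rot: [3.141, 0.001, 0.237]
wrist_force: [-0.3, -1.3, 1.4]
finger_gap: 94.1
finger_force: 0.0
```

```bash
python3 - <<'E'
from h import *
print(delta([474.4,161.9,155],0.239), manip.read_state()["eef_pos"])
E
```

```text
(array([-0.0017, -0.0082,  0.4178]), array([ 0.0001,  0.0004, -0.0006])) [475.41024607 160.06177655 259.45704247]
```

>>> apply_moves(
  moves=[
    [[-0.002,-0.007,0.1],[0,0,0],0],
    [[-0.002,-0.007,0.2],[0,0,0],0],
    [[-0.002,-0.007,0.3],[0,0,0],0],
    [[-0.002,-0.007,0.418],[0,0,0],0],
    [[-0.002,-0.007,0.418],[0,0,0],0],
    [[-0.002,-0.007,0.418],[0,0,0],0],
    [[-0.002,-0.007,0.418],[0,0,0],0],
  ],
)

```text
clock: 2.85
eef_pos: [475.0, 162.6, 157.3]
eef_rot: [3.142, -0.002, 0.237]
wrist_force: [-0.4, 0.3, -0.1]
finger_gap: 94.1
finger_force: 0.0
```

```bash
python3 - <<'E'
from h import *
P=[manip.read_state()["eef_pos"]]
im=viewer.camera("side");P.append(manip.read_state()["eef_pos"]);t=viewer.camera("top");P.append(manip.read_state()["eef_pos"]);print(np.round(P,1))
a=cv2.resize(im[90:220,220:360],None,fx=3,fy=3);b=cv2.resize(t[150:280,225:350],None,fx=3,fy=3)
cv2.imwrite("pics/pre.png",np.hstack([a,b]))
E
```

```text
[[475.  162.6 157.3]
 [475.2 163.  157.5]
 [475.1 163.2 157.4]]
```

View pics/pre.png

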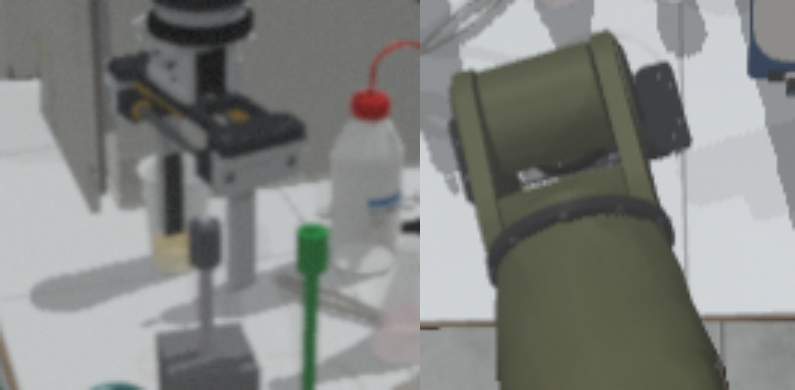

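The side view shows the hub at crop (205,243) between the two fingers, with the green shaft clear at (312,250). The arm blocks the top view. I'll close the fingers.

>>> apply_moves(
  moves=[
    [[0,0,0.005],[0,0,0],0.5],
    [[0,0,0.005],[0,0,0],1],
    [[0,0,0.005],[0,0,0],1],
    [[0,0,0.005],[0,0,0],1],
    [[0,0,0.005],[0,0,0],1],
    [[0,0,0.005],[0,0,0],1],
    [[0,0,0.005],[0,0,0],1],
    [[0,0,0.005],[0,0,0],1],
    [[0,0,0.005],[0,0,0],1],
    [[0,0,0.005],[0,0,0],1],
  ],
  squeeze=25,
)

```text
clock: 3.78
eef_pos: [474.3, 163.6, 154.2]
eef_rot: [-3.142, 0.0, 0.239]
wrist_force: [0.1, -0.1, 0.3]
finger_gap: 31.0
finger_force: 0.0
```

>>> apply_moves(
  moves=[
    [[0,0,0],[0,0,0],1],
    [[0,0,0],[0,0,0],1],
    [[0,0,0],[0,0,0],1],
    [[0,0,0],[0,0,0],1],
    [[0,0,0],[0,0,0],1],
  ],
)

```text
clock: 4.2
eef_pos: [474.3, 163.4, 154.2]
eef_rot: [3.141, 0.0, 0.239]
wrist_force: [0.5, -2.3, -0.2]
finger_gap: 25.5
finger_force: 25.0
```

>>> apply_moves(
  moves=[
    [[0,0.003,-0.05],[0,0,0],1],
    [[0,0.003,-0.1],[0,0,0],1],
    [[0,0.003,-0.2],[0,0,0],1],
    [[0,0.003,-0.3],[0,0,0],1],
    [[0,0.003,-0.4],[0,0,0],1],
    [[0,0.003,-0.48],[0,0,0],1],
    [[0,0.003,-0.48],[0,0,0],1],
    [[0,0.003,-0.48],[0,0,0],1],
  ],
)

```text
clock: 4.87
eef_pos: [474.5, 163.0, 274.3]
eef_rot: [-3.141, -0.001, 0.239]
wrist_force: [-0.5, -0.3, -1.2]
finger_gap: 25.7
finger_force: 25.0
```

```bash
python3 - <<'E'
from h import *
s=manip.read_state();print(s["eef_pos"],s["finger_force"],s["wrist_force"])
print(delta([446.6,-84.5,274],0.239))
E
```

```text
[474.48874155 163.04692503 274.25015034] 24.999404847621918 [-0.53350239 -0.25645897 -1.22369226]
(array([-3.427e-01,  9.357e-01,  3.000e-04]), array([-0.0001, -0.0003, -0.    ]))
```

>>> apply_moves(
  moves=[
    [[-0.04,0.1,0],[0,0,0],1],
    [[-0.08,0.2,0],[0,0,0],1],
    [[-0.12,0.33,0],[0,0,0],1],
    [[-0.18,0.48,0],[0,0,0],1],
    [[-0.22,0.6,0],[0,0,0],1],
    [[-0.28,0.75,0],[0,0,0],1],
    [[-0.32,0.86,0],[0,0,0],1],
    [[-0.34,0.92,0],[0,0,0],1],
    [[-0.343,0.936,0],[0,0,0],1],
    [[-0.343,0.936,0],[0,0,0],1],
    [[-0.343,0.936,0],[0,0,0],1],
  ],
)

```text
clock: 5.78
eef_pos: [446.4, -84.1, 273.3]
eef_rot: [-3.141, 0.001, 0.239]
wrist_force: [0.9, -0.1, -1.4]
finger_gap: 25.9
finger_force: 25.0
```

```bash
python3 - <<'E'
from h import *
s=manip.read_state();p=s["eef_pos"];print(p,s["finger_force"],s["wrist_force"])
im=viewer.camera("side");cv2.imwrite("pics/side2.png",im)
print("pred foot",proj("side",[p[0],p[1],135]),"hub",proj("side",[p[0],p[1],277]),"mouth",proj("side",[446.6,-84.3,104]))
cv2.imwrite("pics/over.png",cv2.resize(im[150:330,250:400],None,fx=4,fy=3.3,interpolation=cv2.INTER_CUBIC))
E
```

```text
[446.37856181 -84.07585525 273.27119688] 24.999561309814453 [ 0.88116029 -0.08400379 -1.44099854]
pred foot [309.65732443 244.44533816] hub [310.3134817  178.74734165] mouth [309.68424943 257.33048738]
```

View pics/over.png

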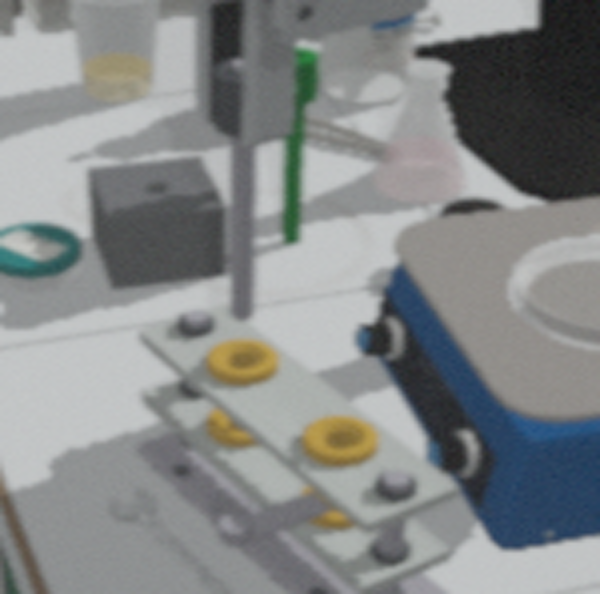

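The shaft hangs upright above the left (open) bushing. The foot is at full-image (310,246) and the mouth at (310,258), which matches the prediction. I'll lower it gently into the upper mouth.

>>> apply_moves(
  moves=[
    [[0,0,0.03],[0,0,0],1],
    [[0,0,0.06],[0,0,0],1],
    [[0,0,0.09],[0,0,0],1],
    [[0,0,0.11],[0,0,0],1],
    [[0,0,0.12],[0,0,0],1],
    [[0,0,0.128],[0,0,0],1],
    [[0,0,0.136],[0,0,0],1],
    [[0,0,0.136],[0,0,0],1],
  ],
)

```text
clock: 6.5
eef_pos: [446.5, -84.8, 240.0]
eef_rot: [-3.141, 0.0, 0.239]
wrist_force: [0.1, -0.4, -2.0]
finger_gap: 25.5
finger_force: 25.0
```

```bash
python3 - <<'E'
from h import *
s=manip.read_state();p=s["eef_pos"];print(p,s["finger_force"],s["wrist_force"],s["moment"])
im=viewer.camera("side");cv2.imwrite("pics/over2.png",cv2.resize(im[210:330,270:370],None,fx=5,fy=5,interpolation=cv2.INTER_CUBIC))
E
```

```text
[446.45851602 -84.80211143 239.98819426] 24.999437928199768 [ 0.13815919 -0.36561092 -2.02787597] [-0.03262456 -0.00740654  0.06897359]
```

View pics/over2.png

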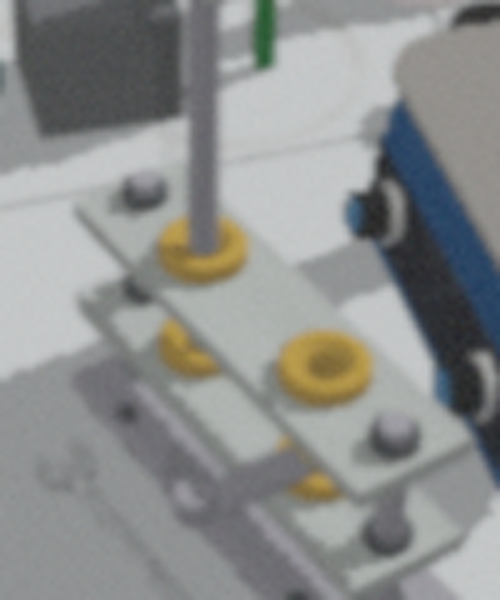

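The foot is inside the upper mouth at crop (204,253), centred on the ring at (203,248), and there is no contact force. I'll continue slowly.

>>> apply_moves(
  moves=[
    [[0,0,0.006],[0,0,0],1],
    [[0,0,0.012],[0,0,0],1],
    [[0,0,0.018],[0,0,0],1],
    [[0,0,0.024],[0,0,0],1],
    [[0,0,0.03],[0,0,0],1],
    [[0,0,0.03],[0,0,0],1],
  ],
)

```text
clock: 7.05
eef_pos: [446.4, -84.7, 232.4]
eef_rot: [-3.141, 0.0, 0.239]
wrist_force: [0.6, 0.8, -2.2]
finger_gap: 25.6
finger_force: 25.0
```

>>> apply_moves(
  moves=[
    [[0,0,0.008],[0,0,0],1],
    [[0,0,0.016],[0,0,0],1],
    [[0,0,0.024],[0,0,0],1],
    [[0,0,0.032],[0,0,0],1],
    [[0,0,0.04],[0,0,0],1],
    [[0,0,0.04],[0,0,0],1],
  ],
)

```text
clock: 7.55
eef_pos: [446.4, -84.7, 222.2]
eef_rot: [-3.141, 0.0, 0.239]
wrist_force: [0.8, 1.0, -2.2]
finger_gap: 25.8
finger_force: 25.0
```

```bash
python3 - <<'E'
from h import *
s=manip.read_state();print(s["eef_pos"],s["wrist_force"],s["moment"])
E
```

```text
[446.35100731 -84.73370438 222.22068314] [ 0.77318455  0.99496994 -2.16462791] [ 0.38310961 -0.1460044   0.06222229]
```

>>> apply_moves(
  moves=[
    [[0.003,-0.004,0],[0,0,0],1],
    [[0.003,-0.004,0],[0,0,0],1],
    [[0.003,-0.004,0.01],[0,0,0],1],
    [[0.003,-0.004,0.02],[0,0,0],1],
    [[0.003,-0.004,0.03],[0,0,0],1],
    [[0.003,-0.004,0.04],[0,0,0],1],
    [[0.003,-0.004,0.04],[0,0,0],1],
  ],
)

```text
clock: 8.13
eef_pos: [446.8, -83.6, 212.1]
eef_rot: [-3.141, 0.001, 0.239]
wrist_force: [0.3, -0.1, -1.0]
finger_gap: 25.3
finger_force: 25.0
```

```bash
python3 - <<'E'
from h import *
s=manip.read_state();print(s["eef_pos"],s["wrist_force"],s["moment"])
E
```

```text
[446.76207078 -83.6204166  212.10195589] [ 0.25295494 -0.06209981 -0.95879371] [ 0.03066151 -0.04736091  0.01452691]
```

>>> apply_moves(
  moves=[
    [[0,0,0.015],[0,0,0],1],
    [[0,0,0.03],[0,0,0],1],
    [[0,0,0.045],[0,0,0],1],
    [[0,0,0.06],[0,0,0],1],
    [[0,0,0.068],[0,0,0],1],
    [[0,0,0.076],[0,0,0],1],
    [[0,0,0.084],[0,0,0],1],
    [[0,0,0.092],[0,0,0],1],
    [[0,0,0.092],[0,0,0],1],
  ],
)

```text
clock: 8.88
eef_pos: [446.9, -83.6, 189.4]
eef_rot: [-3.141, 0.0, 0.239]
wrist_force: [-0.0, -0.3, -0.8]
finger_gap: 25.2
finger_force: 25.0
```

```bash
python3 - <<'E'
from h import *
s=manip.read_state();print(s["eef_pos"],s["wrist_force"],s["moment"])
E
```

```text
[446.8674111  -83.60840631 189.36043916] [-2.79218270e-04 -3.14394995e-01 -7.83166872e-01] [0.02955044 0.02414797 0.00431929]
```

Free of contact, with the foot at about 50 mm. I'll go on to about 36 mm.

>>> apply_moves(
  moves=[
    [[0,0,0.008],[0,0,0],1],
    [[0,0,0.016],[0,0,0],1],
    [[0,0,0.024],[0,0,0],1],
    [[0,0,0.032],[0,0,0],1],
    [[0,0,0.04],[0,0,0],1],
    [[0,0,0.048],[0,0,0],1],
    [[0,0,0.056],[0,0,0],1],
    [[0,0,0.056],[0,0,0],1],
  ],
)

```text
clock: 9.55
eef_pos: [446.8, -83.6, 175.3]
eef_rot: [-3.141, 0.001, 0.239]
wrist_force: [0.0, -0.6, -2.0]
finger_gap: 25.6
finger_force: 25.0
```

```bash
python3 - <<'E'
from h import *
s=manip.read_state();print(s["eef_pos"],s["wrist_force"],s["moment"])
E
```

```text
[446.80145211 -83.62209344 175.25650799] [ 0.01322955 -0.59213214 -2.03067351] [ 0.01232786 -0.02292241  0.01668085]
```

>>> apply_moves(
  moves=[
    [[0,0,0.01],[0,0,0],1],
    [[0,0,0.02],[0,0,0],1],
    [[0,0,0.03],[0,0,0],1],
    [[0,0,0.04],[0,0,0],1],
    [[0,0,0.05],[0,0,0],1],
    [[0,0,0.06],[0,0,0],1],
    [[0,0,0.06],[0,0,0],1],
    [[0,0,0.06],[0,0,0],1],
    [[0,0,0.06],[0,0,0],1],
    [[0,0,0.06],[0,0,0],1],
  ],
)

```text
clock: 10.38
eef_pos: [447.0, -83.7, 160.8]
eef_rot: [3.141, -0.0, 0.239]
wrist_force: [-0.8, -0.0, -1.0]
finger_gap: 25.4
finger_force: 25.0
```

```bash
python3 - <<'E'
from h import *
s=manip.read_state();p=s["eef_pos"];print(p,s["wrist_force"],s["moment"],s["finger_force"])
print("foot pred",proj("side",[p[0],p[1],21]))
im=viewer.camera("side");cv2.imwrite("pics/fin.png",cv2.resize(im[190:330,260:370],None,fx=4,fy=4,interpolation=cv2.INTER_CUBIC))
E
```

```text
[447.00760303 -83.66907448 160.81994811] [-0.82255883 -0.00482349 -1.04539451] [ 0.01016171 -0.01530603 -0.01552175] 24.99936819076538
foot pred [309.48388841 289.08720207]
```

View pics/fin.png

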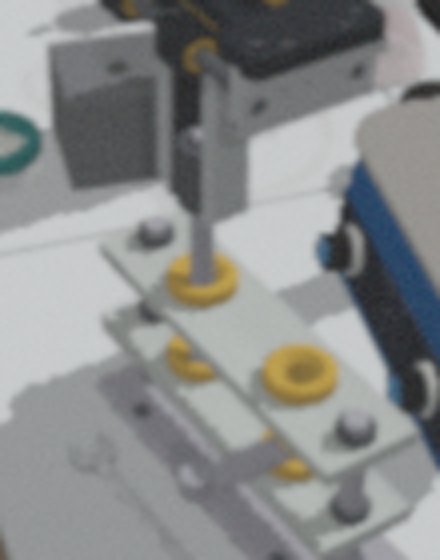

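The rod runs through the open left bushing at crop (203,280), and the hub stub shows between the fingers at (195,132). The foot is hidden behind the plates, so I'll check the stub height numerically and hand in.

```bash
python3 - <<'E'
from h import *
e=proj("side",[447,-83.7,184.5]);print((e-[260,190])*4)
if abs(((e-[260,190])*4)[1]-132)<15: print(manip.sign_off())
E
```

```text
[200.50646523 130.80253464]
the job is handed in; nothing more can be done
None
```

The shaft is threaded through both bushings at the open left station and held upright by the hub, and I've handed the job in. The foot is hidden from the cameras, but the arm pose and hub height put it about 21 mm above the bench.

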